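Close down the bakery's glazing station

TASK

Close the glazing station for the night: first push the tap lever on top of the glaze dispenser fully over, away from the robot, to shut it; then fit the handled drip cup up under the dispenser's outlet and twist it until its lugs drop into their seats and it hangs locked by itself, handle to the dispenser's front. After that, cover every baking dish on the counter with a lid of its own shape, seated flush and level on the rim; spare lids may stay on the counter. Leave the loaf and the sugar jar where they are.

Things in the scene. Friction and masses are not known exactly. Their poses are not given: they have to be found in the camera images.
- dispenser: fixed white and steel glaze dispenser. Origin: on the counter, straight under the outlet's axis; z up, -x is its front (towards the robot). Column (90 x 80, 185 tall, tank on it to 312) at its +y side, inner face 90 from the axis. Foot plate 10 thick, y -20 to +180, x -75 to +75. Round head, radius 52, z 140 to 185, carries the outlet below and the tap on top.
- outlet (a point): centre of the outlet's mouth on the head's underside, 140 above the origin. A bayonet ring, bore radius 29, its ledge (z 140 to 148) cut by two entry gaps 52 degrees wide centred at +60 and +240 degrees (anticlockwise from above, from the dispenser's +x). Above the ledge a channel of radius 40 up to a roof at z 166.
- gap_grip (a point): fixed point of the dispenser: where the cup's grip point is when the upright cup stands centred with its lugs under the gaps (cup x axis +60 degrees, anticlockwise from above, from the dispenser's x), the cup's top 6 below the mouth. From here the cup goes straight up 27 to 31 (29 is best): its lugs' undersides are then above z 151 and its top just under the roof at 166.
- lock_grip (a point): fixed point of the dispenser: where the cup's grip point is when locked, in front of the outlet. After lifting, the cup turns clockwise seen from above by 60 degrees about the outlet's axis: the lugs pass a bump (at 34 to 25 degrees, top at z 151), then, with the cup's x within 8 degrees of the dispenser's, drop 3 to seats on the ledge (z 148); end stops block turning beyond.
- tap (a joint): tap lever on top of the dispenser's head, rad: 0 leans to the front (-x of the dispenser, open), 1.0 leans to the back (+x, shut); stays where left, light friction (about 1 N at the tip)
- tap_tip (a point): centre of the black ball (radius 13) at the end of the tap lever; the lever is 80 long, its hinge axis (the dispenser's y) lies over the outlet's axis, 207 above the counter, so the ball is at about z 277 at either end and 287 midway
- cup: steel drip cup, about 200 g, standing loose. Origin: centre of its underside; z up. Body radius 33 up to z 45, neck radius 26 up to z 74; two lugs on the neck at +x and -x, to radius 36, 16 wide, z 65 to 72. Dark wooden handle along the cup's -x, 31 to 163 from the axis, 16 wide, 18 tall, centred at z 28. Locked: origin 83 above the dispenser's, x axes parallel, handle to its front.
- cup_grip (a point): point in the middle of the handle's section, 110 from the cup's axis (cup frame x -110, z 28)
- dish_long1: open white ceramic baking dish with a cake inside, 104 x 74 outside, 50 tall, wall 5, cake surface 15 below the rim, about 600 g; loose. Origin: centre of its underside, on the counter; x along its long side, z up. May be absent.
- dish_long2: open white ceramic baking dish with a cake inside, 104 x 74 outside, 50 tall, wall 5, cake surface 15 below the rim, about 600 g; loose. Origin: centre of its underside, on the counter; x along its long side, z up. May be absent.
- dish_square1: open white ceramic baking dish with a cake inside, 74 x 74 (square) outside, 50 tall, wall 5, cake surface 15 below the rim, about 600 g; loose. Origin: centre of its underside, on the counter; x along one side, z up. May be absent.
- dish_square2: open white ceramic baking dish with a cake inside, 74 x 74 (square) outside, 50 tall, wall 5, cake surface 15 below the rim, about 600 g; loose. Origin: centre of its underside, on the counter; x along one side, z up. May be absent.
- dish_square3: open white ceramic baking dish with a cake inside, 74 x 74 (square) outside, 50 tall, wall 5, cake surface 15 below the rim, about 600 g; loose. Origin: centre of its underside, on the counter; x along one side, z up. May be absent.
- lid_long1: wooden lid for a long dish: flange plate 108 x 78 x 6 thick over a plug 89 x 59 x 8 that drops into the dish, 2.5 clear on each side; grip bar on top 44 long (lid's x), 14 wide, z 14 to 38. About 110 g. Lies right way up on its plug. Origin: centre of the plug's underside; seated, it is 42 above the dish's origin. Fits any dish of this shape.
- lid_long2: wooden lid for a long dish: flange plate 108 x 78 x 6 thick over a plug 89 x 59 x 8 that drops into the dish, 2.5 clear on each side; grip bar on top 44 long (lid's x), 14 wide, z 14 to 38. About 110 g. Lies right way up on its plug. Origin: centre of the plug's underside; seated, it is 42 above the dish's origin. Fits any dish of this shape.
- lid_square1: wooden lid for a square dish: flange plate 78 x 78 x 6 thick over a plug 59 x 59 x 8 that drops into the dish, 2.5 clear on each side; grip bar on top 44 long (lid's x), 14 wide, z 14 to 38. About 110 g. Lies right way up on its plug. Origin: centre of the plug's underside; seated, it is 42 above the dish's origin. Fits any dish of this shape, in any quarter turn.
- lid_square2: wooden lid for a square dish: flange plate 78 x 78 x 6 thick over a plug 59 x 59 x 8 that drops into the dish, 2.5 clear on each side; grip bar on top 44 long (lid's x), 14 wide, z 14 to 38. About 110 g. Lies right way up on its plug. Origin: centre of the plug's underside; seated, it is 42 above the dish's origin. Fits any dish of this shape, in any quarter turn.
- lid_square3: wooden lid for a square dish: flange plate 78 x 78 x 6 thick over a plug 59 x 59 x 8 that drops into the dish, 2.5 clear on each side; grip bar on top 44 long (lid's x), 14 wide, z 14 to 38. About 110 g. Lies right way up on its plug. Origin: centre of the plug's underside; seated, it is 42 above the dish's origin. Fits any dish of this shape, in any quarter turn.
- loaf_a: bystander: loaf in a foil tin, 100 x 60 x 73, loose; leave alone. Origin: centre of its underside
- sugar_jar: bystander: white jar, radius 35, 120 tall, loose; leave alone. Origin: centre of its underside

How it is judged:
By the outcome, as a careful person would: the job done as asked, in the order asked, and still so for the second after the job is handed in, with the robot touching nothing.
Of dish_long1, dish_long2, dish_square1, dish_square2, dish_square3 only 3 to 5 are there at a start; the rules pass over those that are not, and their reading is None.
At some moment in a run one of dish_long1, dish_long2, dish_square1, dish_square2, dish_square3, lid_long1, lid_long2, lid_square1, lid_square2, lid_square3 may be knocked a few centimetres aside while the robot is not near it.
It also fails if it takes over 208 s, if anything falls off the work surface, if the arm or the gripper's body presses on something with over 40 N, if the wrist force passes 120 N, or if a joint passes its speed limit or range.

ROBOT

A 7-joint arm with a two-finger parallel gripper is mounted at the origin on the work surface. World frame = base frame: x ahead of the robot, y to its left, z up, the work surface at z = 0. Lengths are in m, angles in rad, forces in N, time in s.
With the tool pointing down it reaches from about 0.425 to 0.925 m from the base axis. Payload 6.8 kg.
Tool frame: the origin (TCP) lies between the finger pads; the fingertips stand 17 mm ahead of it and the grasp point (between the pads) lies 2 mm behind it; z points along the fingers, y is the line along which they close (so a half turn about z gives the same grasp; the last joint's range is limited). The gripper opens to 85 mm and grips with 20 to 120 N. Pads are 22 mm wide; open, the fingers measure 114 mm over their backs; the gripper's body (76 mm by 85 mm) begins 54 mm behind the grasp point. The pads swing forward as they close: fully open they stand 13 mm farther back than shut.
Start: joints at [1.088, 0.477, 0.022, 1.555, -0.011, 1.109, -0.083], TCP at [0.247, -0.628, 0.248] pointing down, gripper open.
Joint ranges: [-2.96, 2.96], [-0.34, 2.1], [-1.41, 1.46], [0.24, 2.44], [-1.37, 4.51], [0.17, 1.92], [-2.96, 2.96]. Speed limits (rad/s): [2.39, 2.39, 3.14, 3.14, 3.14, 3.14, 3.14].

INTERFACE

Orientations are given as a rotation vector (axis times angle).
In Python, from rig import env gives the robot as it stands.
- The arm moves only by the shell command python3 jog.py 'ROWS' [OPENING]. ROWS is 1 to 8 rows, one to a line, with the numbers parted by commas; each row has 6 numbers: dx, dy, dz in shares of the most that a row can go, 1 being 62.5 mm, then a rotation vector rx, ry, rz in a scale on which 1.0 is pi rad; each row shifts and turns the commanded pose from where the row before left it, along the tool's axes as they then stand; what a row does not reach is not made up. A row lasts 1/8 s, in which the tool goes at most 0.0625 m and 0.188 rad, less where a joint would pass 70% of its speed; a pose out of reach is approached as far as the arm can. OPENING is the opening from 0.0 (shut) to 1.0 (fully open), set as the command begins (- or left out keeps the last). The fingers move at their own pace and stop on an object; the grip force is fixed at half the most. Time passes only in rows, so rows that do not move let the fingers close. It prints the time, the measured TCP pose, the force, the opening and the grip force at its end. Input that does not fit is refused with a message, and nothing moves.
- env.observe(): the state, without advancing time (a new reading comes with each control period).
- env.snapshot(name): name is "scene" or "side" or "wrist"; returns a dict with "pixels" (420x560x3 uint8, red, green, blue), "fx", "fy", "cx", "cy" (pixels), "extrinsics" (4x4, takes a point from world to camera coordinates); the wrist camera has in their place "mount" (4x4, takes a point from camera to tool coordinates, whose origin is the TCP and whose axes are the flange's). Camera axes: x right, y down, z forward; pixel columns grow to the right and rows downward; lengths in m; the calibration is good to about 2 mm. A picture is of the moment at which its call begins: read the wrist's pose just before it. There is no depth.
- env.hand_in(): hands the job in; it is judged then, once.
The state is a dict: "clock": time; "q": joint angles; "joint_vel": joint speeds; "effort": joint torques, N m; "tcp_pos": TCP position; "orientation": TCP orientation; "wrist_force": force on the tool from outside, world axes, zero at the start; "moment": the same for the moment, N m; "gripper_width": opening from 0.0 (shut) to 1.0 (fully open); "grip_force": force on a finger pad.
Only numpy, scipy, OpenCV 4.12 (cv2) and the standard library are available. Lean on these libraries where they do the work, as an engineer would, in place of code of your own. Each camera call takes 0.05 s, during which the arm holds its last target. There are 200 camera calls.

## Working session

There is one attempt and no reset: what is moved stays moved. The work goes in short steps, Python scripts to look and compute and a shell command to move; the robot and the scene stay as the last step left them, time stands still between calls to the robot, and variables do not carry over. Pictures are saved under pics/ and viewed, at most 14 in all, crops included, and the job is handed in when it is done.

```bash
ls; mkdir -p pics; cat > h.py <<'E'
import numpy as np, cv2
from scipy.spatial.transform import Rotation as R
from rig import env
def snap(name,fn=None):
    o=env.observe(); s=env.snapshot(name)
    if name=="wrist":
        T=np.eye(4);T[:3,:3]=R.from_rotvec(o["orientation"]).as_matrix();T[:3,3]=o["tcp_pos"]
        s["c2w"]=T@np.array(s["mount"])
    else: s["c2w"]=np.linalg.inv(np.array(s["extrinsics"]))
    s["img"]=cv2.cvtColor(s["pixels"],cv2.COLOR_RGB2BGR)
    if fn: cv2.imwrite("pics/"+fn,s["img"]); np.savez("pics/"+fn[:-4],c2w=s["c2w"],K=[s["fx"],s["fy"],s["cx"],s["cy"]],img=s["img"])
    return s
def load(fn):
    d=np.load("pics/"+fn+".npz"); K=d["K"]
    return dict(c2w=d["c2w"],fx=K[0],fy=K[1],cx=K[2],cy=K[3],img=d["img"])
def ray(s,u,v):
    d=s["c2w"][:3,:3]@np.array([(u-s["cx"])/s["fx"],(v-s["cy"])/s["fy"],1.]); return s["c2w"][:3,3],d/np.linalg.norm(d)
def onz(s,u,v,z):
    o,d=ray(s,u,v); return o+d*(z-o[2])/d[2]
def tri(*obs):
    A=np.zeros((3,3));b=np.zeros(3);L=[]
    for s,u,v in obs:
        o,d=ray(s,u,v);P=np.eye(3)-np.outer(d,d);A+=P;b+=P@o;L.append((o,P))
    x=np.linalg.solve(A,b); return x,[float(np.linalg.norm(P@(x-o))) for o,P in L]
def proj(s,p):
    c=np.linalg.inv(s["c2w"])@np.r_[p,1]; return np.array([s["fx"]*c[0]/c[2]+s["cx"],s["fy"]*c[1]/c[2]+s["cy"]])
E
python3 - <<'E'
from h import *
for n in("scene","side","wrist"):
    s=snap(n,n+"0.png"); print(n,s["fx"],np.round(s["c2w"],3).tolist())
    cv2.imwrite("pics/%s0L.png"%n,cv2.resize(s["img"],(784,588),interpolation=cv2.INTER_CUBIC))
o=env.observe();print(o)
E
```

```text
jog.py
pics
rig.py
scene 485.8243081297967 [[-0.757, 0.41, -0.509, 1.138], [0.654, 0.473, -0.59, 0.78], [-0.001, -0.779, -0.627, 1.014], [0.0, 0.0, 0.0, 1.0]]
side 529.8541840469042 [[-0.668, -0.542, 0.511, -0.301], [-0.744, 0.481, -0.463, 0.688], [0.005, -0.689, -0.724, 1.278], [0.0, 0.0, 0.0, 1.0]]
wrist 344.60045911179515 [[0.366, -0.893, -0.262, 0.313], [-0.931, -0.352, -0.102, -0.601], [-0.001, 0.281, -0.96, 0.374], [0.0, 0.0, 0.0, 1.0]]
{'clock': 0.15, 'q': array([ 1.08790877,  0.47761999,  0.02233598,  1.55618457, -0.0115276 ,
        1.10931417, -0.08310071]), 'joint_vel': array([ 0.00080705, -0.00147242,  0.0017903 , -0.00254277, -0.0011982 ,
        0.00109086,  0.00014682]), 'effort': array([ 2.60044857e-03, -5.96924758e+01,  1.61025725e+00, -2.81491041e+01,
        1.27002134e-02,  6.55871045e-03,  3.43005718e-05]), 'tcp_pos': array([ 0.2469565 , -0.62774886,  0.24755908]), 'orientation': array([-3.08525265e+00, -5.85044631e-01,  5.13791208e-04]), 'wrist_force': array([0.28899134, 0.71272186, 0.31970692]), 'moment': array([0.01244275, 0.02334069, 0.04616531]), 'grip_force': 0.0, 'gripper_width': 0.9991536629277272}
```

View pics/scene0L.png

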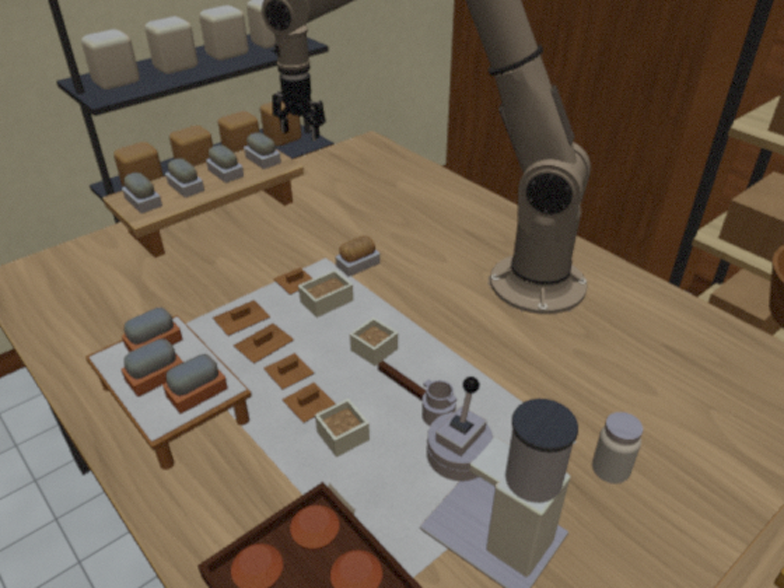

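View pics/side0L.png

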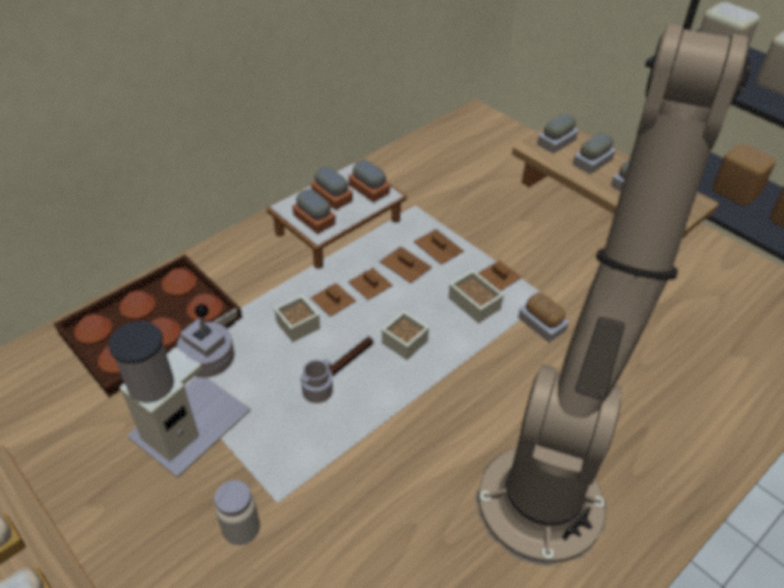

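The scene view shows the long dish (326,293), square dishes at (374,341) and (342,427), five lids (292,280), (240,318), (263,342), (290,372), (308,402), the cup at (438,400) and the tap ball at (471,384). Something pale shows at (340,497). In the side view the same things are at the long dish (475,296), squares (298,318) and (405,335), cup (316,380), ball (202,311), and a pale thing at (228,318). I'll locate them and zoom in on the pale thing.

```bash
python3 - <<'E'
from h import *
a=load("scene0");b=load("side0");k=560/784
P={"ball":((471,384),(202,311)),"dlong":((326,293),(475,296)),"dsq_a":((374,341),(405,335)),"dsq_b":((342,427),(298,318)),
"lsq_a":((292,280),(500,273)),"ll_b":((240,318),(439,245)),"ll_c":((263,342),(405,262)),"lsq_d":((290,372),(371,281)),"lsq_e":((308,402),(334,297)),
"handle_end":((383,367),(370,343)),"cuptop":((438,388),(316,369)),"jar":((622,430),(233,497)),"loaf":((357,248),(546,310)),"pale":((340,497),(228,318))}
for n,(p,q) in P.items():
    x,e=tri((a,p[0]*k,p[1]*k),(b,q[0]*k,q[1]*k)); print(n,np.round(x,3),np.round(e,3))
A=a["img"][300:420,180:420];B=b["img"][180:340,30:270]
cv2.imwrite("pics/z.png",np.vstack([cv2.resize(A,None,fx=2.1,fy=2.1,interpolation=3),cv2.resize(B,None,fx=2.1,fy=2.1,interpolation=3)]))
E
```

```text
(no output)
```

View pics/z.png

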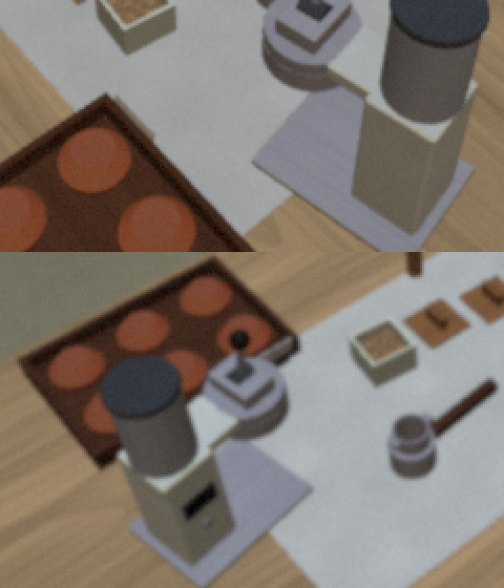

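The pale thing at about (0.755, 0.19) could be a fourth dish hidden by the tray. I'll square the tool to the world axes and raise it over the counter for the wrist camera.

Units first: shifts go in shares of 62.5 mm and turns go in shares of pi rad. So -0.06 m is -0.96, 0.1875 rad is 0.0597.

```bash
cat >> h.py <<'E'
def to(p,yaw=0.,quiet=False):
    """print translation (present tool axes) then rotation (tool axes) needed to get TCP to p, tool down with tool x at yaw"""
    o=env.observe();Rn=R.from_rotvec(o["orientation"]);Rt=R.from_euler("z",yaw)*R.from_rotvec([np.pi,0,0])
    d=np.array(p)-o["tcp_pos"];r=(Rn.inv()*Rt).as_rotvec()
    print("tcp",np.round(o["tcp_pos"],4),"rot",np.round(r,4),"pre-move",np.round(Rn.inv().apply(d),4),"post-rot move",np.round(Rt.inv().apply(d),4),"n",round(np.linalg.norm(d)/.0625,2))
E
python3 jog.py '0,0,-0.96,0,0,0.0597
0,0,-0.96,0,0,0.0597
0,0,-0.96,0,0,0'
python3 - <<'E'
from h import *
to([0.5,-0.2,0.45])
a=load("scene0");b=load("side0");k=560/784
print("tank",onz(a,545*k,425*k,.312),onz(b,137*k,340*k,.312),"basecorners sc",[onz(a,u*k,v*k,.01).round(3) for u,v in((423,528),(565,537),(511,572))],"side",[onz(b,u*k,v*k,.01).round(3) for u,v in((131,434),(177,470),(249,411))])
E
```

```text
clock: 0.52
tcp_pos: [0.2471, -0.6277, 0.4298]
orientation: [-3.141, 0.003, 0.001]
wrist_force: [0.5, 0.5, -0.3]
gripper_width: 0.999
grip_force: 0.0
tcp [ 0.2471 -0.6277  0.4298] rot [-0.0007  0.0004 -0.0022] pre-move [ 0.252  -0.4283 -0.02  ] post-rot move [ 0.2529 -0.4277 -0.0202] n 7.96
tank [0.58821382 0.45158124 0.312     ] [0.57747429 0.4454744  0.312     ] basecorners sc [array([0.68 , 0.321, 0.01 ]), array([0.515, 0.486, 0.01 ]), array([0.629, 0.469, 0.01 ])] side [array([0.64 , 0.502, 0.01 ]), array([0.508, 0.476, 0.01 ]), array([0.529, 0.294, 0.01 ])]
```

In the tool's units: -0.053 m is -0.848, 0.031 m is 0.496.

```bash
python3 jog.py '0.496,-0.848,0,0,0,0
0.496,-0.848,0,0,0,0
0.496,-0.848,0,0,0,0
0.496,-0.848,0,0,0,0
0.496,-0.848,0,0,0,0
0.496,-0.848,0,0,0,0
0.496,-0.848,0,0,0,0
0.496,-0.848,0,0,0,0' | head -2
python3 jog.py '0,0,0,0,0,0' | head -2
python3 - <<'E'
from h import *
snap("wrist","w1.png")
E
python3 jog.py '0.32,-0.928,-0.16,0,0,0
0.32,-0.928,-0.16,0,0,0
0.32,-0.928,-0.16,0,0,0
0.32,-0.928,-0.16,0,0,0
0,-0.96,0,0,0,0
0,0,0,0,0,0'|head -2
python3 - <<'E'
from h import *
snap("wrist","w2.png")
print(env.observe()["q"].round(2))
cv2.imwrite("pics/w12.png",cv2.resize(np.vstack([load("w1")["img"],load("w2")["img"]]),(400,600)))
E
python3 - <<'E'
from h import *
cv2.imwrite("pics/w12.png",cv2.resize(np.hstack([load("w1")["img"],load("w2")["img"]]),(800,300),interpolation=cv2.INTER_AREA))
E
```

```text
clock: 1.52
tcp_pos: [0.4957, -0.2024, 0.4282]
clock: 1.65
tcp_pos: [0.4975, -0.1983, 0.428]
clock: 2.45
tcp_pos: [0.5746, 0.0924, 0.468]
[ 0.06  0.23 -0.39  1.43  0.09  1.5  -1.91]
```

View pics/w12.png

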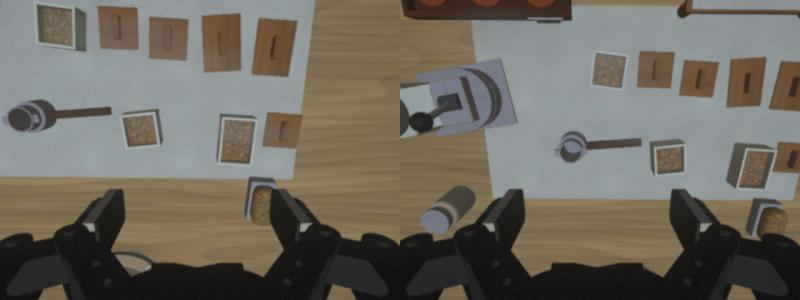

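w1 shows three dishes and five lids clearly. w2 has the dispenser at (455,100), the jar at (447,210), and a thin pale strip on the tray's edge at (545,18). I'll go over for a proper look at that strip.

In the tool's units: 0.04 m is 0.64, -0.03 m is -0.48.

```bash

python3 jog.py '0.64,-0.48,-0.32,0,0,0
0.64,-0.48,-0.32,0,0,0
0.64,-0.48,0,0,0,0
0,0,0,0,0,0'|head -2
python3 - <<'E'
from h import *
s=snap("wrist","w3.png")
p=proj(s,[.755,.191,.03]);print(p, proj(load("w2"),[.755,.191,.03]))
E
```

```text
clock: 3.0
tcp_pos: [0.6976, 0.1772, 0.5041]
[267.40314378 113.10140338] [211.14238402  28.3083598 ]
```

View pics/w3.png

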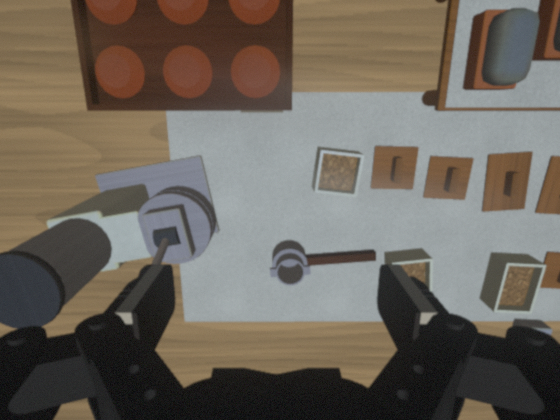

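The strip at (265,110) is only a flat tab on the tray's edge, so it is not a dish. There are three dishes: one long and two square. Next I'll measure the dispenser from two wrist positions.

In the tool's units: -0.04 m is -0.64, -0.03 m is -0.48.

```bash

python3 jog.py '-0.64,-0.48,0,0,0,0
-0.64,-0.48,0,0,0,0
-0.64,-0.48,0,0,0,0
0,0,0,0,0,0'|head -2
python3 - <<'E'
from h import *
s=snap("wrist","w4.png")
E
python3 jog.py '0,-0.64,0,0,0,0
0,-0.64,0,0,0,0
0,0,0,0,0,0'|head -2
python3 - <<'E'
from h import *
s=snap("wrist","w5.png")
cv2.imwrite("pics/w45.png",cv2.resize(np.hstack([load("w4")["img"][:300],load("w5")["img"][:300]]),(800,214),interpolation=cv2.INTER_AREA))
E
```

```text
clock: 3.55
tcp_pos: [0.5719, 0.2687, 0.5107]
clock: 3.98
tcp_pos: [0.5755, 0.3483, 0.5073]
```

View pics/w45.png

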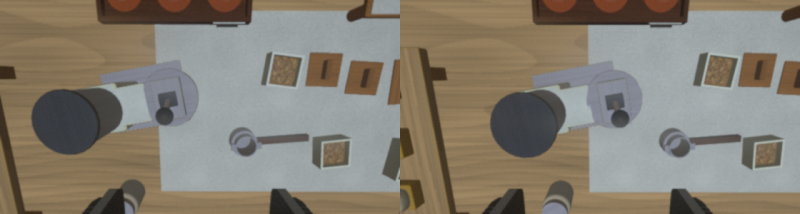

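w4 and w5 both show the head ((172,97) and (613,98) half-scale), the black ball ((164,116), (620,118)), and the foot plate's edges. I'll measure these by code.

```bash
cat > disp.py <<'E'
from h import *
def ballpx(s,u,v,r=22):
    g=s["img"].max(2); m=np.zeros(g.shape,np.uint8); cv2.circle(m,(int(u),int(v)),r,255,-1)
    m=((g<75)&(m>0)).astype(np.uint8); m=cv2.morphologyEx(m,cv2.MORPH_OPEN,np.ones((7,7),np.uint8))
    n,l,st,c=cv2.connectedComponentsWithStats(m); i=1+st[1:,4].argmax(); return c[i],st[i]
def circ(s,z,r,c0,band=.012,n=3000):
    e=cv2.Canny(s["img"],30,80); v,u=np.nonzero(e)
    P=np.array([onz(s,a,b,z)[:2] for a,b in zip(u,v) if np.linalg.norm(np.array([a,b])-proj(s,[*c0,z]))<90])
    best=(0,None)
    for dx in np.arange(-.02,.0201,.001):
        for dy in np.arange(-.02,.0201,.001):
            d=abs(np.hypot(P[:,0]-c0[0]-dx,P[:,1]-c0[1]-dy)-r); k=np.exp(-(d/.0012)**2).sum()
            if k>best[0]: best=(k,(c0[0]+dx,c0[1]+dy))
    return best
if __name__=="__main__":
    B=[]
    for n,u,v in(("w4",230,162),("w5",308,165)):
        s=load(n);c,st=ballpx(s,u,v);print(n,"ball",c,st,"head",circ(s,.185,.052,(.605,.325)),"tank",circ(s,.312,.04,(.583,.45)))
        B.append((s,*c))
    for n,u,v in(("scene0",336,274),("side0",144,222)):
        s=load(n);c,st=ballpx(s,u,v,12) if 0 else ((u,v),0);B.append((s,*c))
    print(tri(*B[:2]),tri(*B))
    for n in("w4","w5"):
        s=load(n);g=s["img"].astype(int)
        cv2.imwrite("pics/z_%s.png"%n,cv2.resize(s["img"][70:230,30:350],None,fx=2.4,fy=2.4,interpolation=3))
E
python3 disp.py
```

```text
w4 ball [229.59726027 160.05753425] [219 150  23  21 365] head (np.float64(172.12994616920332), (np.float64(0.605), np.float64(0.319))) tank (np.float64(98.06749088270912), (np.float64(0.582), np.float64(0.439)))
w5 ball [307.88034188 161.41025641] [298 155  21  13 234] head (np.float64(179.92304827549765), (np.float64(0.605), np.float64(0.32))) tank (np.float64(97.9999476191796), (np.float64(0.581), np.float64(0.441)))
(array([0.59156797, 0.31639402, 0.28725603]), [0.0010812185954259608, 0.0010812185954259404]) (array([0.58970923, 0.31599197, 0.28392847]), [0.0009418731873745905, 0.002405330764589525, 0.00217446297516834, 0.001857638117179009])
```

View pics/z_w4.png

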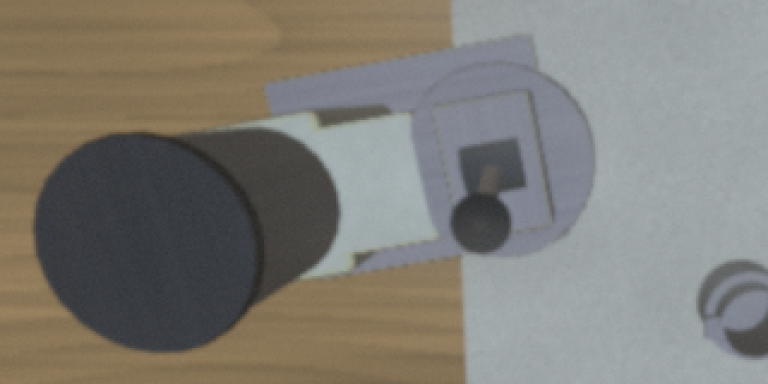

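The crop shows the head circle centred at about (503,160), the ball at (480,222) leaning to the front, and the foot's back edge running from (265,85) to (528,36). Now the yaw.

```bash
python3 - <<'E'
from disp import *
def edge(s,p,q,z,off=4):
    """refine line p-q by strongest gradient across it, return world yaw"""
    g=cv2.GaussianBlur(cv2.cvtColor(s["img"],6),(3,3),0).astype(float);p,q=np.array(p,float),np.array(q,float);n=np.array([-(q-p)[1],(q-p)[0]]);n/=np.linalg.norm(n);W=[]
    for t in np.linspace(.1,.9,30):
        c=p+t*(q-p);ks=np.arange(-off,off+.1,.5);v=[cv2.getRectSubPix(g.astype(np.float32),(1,1),tuple(c+k*n))[0,0] for k in ks]
        k=ks[abs(np.gradient(v)).argmax()];W.append(onz(s,*(c+k*n),z)[:2])
    vx,vy,x,y=cv2.fitLine(np.array(W,np.float32),cv2.DIST_HUBER,0,.01,.01).ravel(); return np.degrees(np.arctan2(vy,vx)),(x,y)
s=load("w4");f=lambda u,v:(u/2.4+30,v/2.4+70)
print("foot back",edge(s,f(265,85),f(528,36),.01)); print("foot right",edge(s,f(530,38),f(536,66),.01))
print("housing right",edge(s,f(528,92),f(552,215),.2),"housing back",edge(s,f(434,106),f(526,92),.2))
w=load("w3");print("foot back",edge(w,(98,176),(200,155),.01),"right",edge(w,(201,156),(217,230),.01))
# cup, rough
for n in("w4","w5"):pass
E
```

```text
foot back (np.float32(-79.027504), (np.float32(0.6666264), np.float32(0.39471728)))
foot right (np.float32(12.651964), (np.float32(0.668177), np.float32(0.30916905)))
housing right (np.float32(10.518957), (np.float32(0.60884464), np.float32(0.29622883))) housing back (np.float32(-79.53715), (np.float32(0.63871425), np.float32(0.31872427)))
foot back (np.float32(-78.47131), (np.float32(0.6655443), np.float32(0.39971036))) right (np.float32(9.464684), (np.float32(0.62163275), np.float32(0.30000654)))
```

The dispenser's axis is at (0.605, 0.3195) with yaw 0.19 rad. The tap stands at about 0.3 rad. I'll shut the fingers and come down in front of the ball.

In the tool's units: -0.095 rad is -0.0302.

```bash
python3 jog.py '0,0,0,0,0,-0.0302
0,0,0,0,0,-0.0302
0,0,0,0,0,0' 0.0|head -3; python3 - <<'E'
from h import *
c,s=np.cos(.19),np.sin(.19)
to([.605-.07*c,.3195-.07*s,.279],.19)
E
```

```text
clock: 4.4
tcp_pos: [0.5768, 0.3448, 0.5086]
orientation: [3.127, 0.29, 0.002]
tcp [0.5768 0.3448 0.5086] rot [ 0.0013 -0.0009 -0.0053] pre-move [-0.0472  0.0301  0.2296] post-rot move [-0.0471  0.0302  0.2296] n 3.78
```

In the tool's units: 0.057 m is 0.912, 0.056 m is 0.896, -0.005 rad is -0.0016.

```bash
python3 jog.py '-0.384,0.24,0.48,0,0,-0.0016
-0.368,0.24,0.48,0,0,0
0,0,0.912,0,0,0
0,0,0.896,0,0,0
0,0,0.896,0,0,0
0,0,0,0,0,0
0,0,0,0,0,0'|head -3;python3 - <<'E'
from h import *
c,s=np.cos(.19),np.sin(.19)
to([.605-.07*c,.3195-.07*s,.279],.19)
E
```

```text
clock: 5.28
tcp_pos: [0.5363, 0.3094, 0.2818]
orientation: [-3.126, -0.302, -0.005]
tcp [0.5363 0.3094 0.2818] rot [-0.001  -0.003   0.0026] pre-move [-0.0007  0.003   0.0028] post-rot move [-0.0006  0.003   0.0028] n 0.07
```

In the tool's units: 0.015 m is 0.24, 0.012 m is 0.192.

```bash
python3 jog.py '0.24,0.048,0.048,0,0,0
0.24,0,0,0,0,0
0.24,0,0,0,0,0
0.24,0,0,0,0,0
0.192,0,0,0,0,0
0.16,0,0,0,0,0
0,0,0,0,0,0'|sed -n 2,4p;
python3 jog.py '0.08,0,0,0,0,0
0,0,0,0,0,0'|sed -n 2,4p;python3 jog.py '0.08,0,0,0,0,0
0,0,0,0,0,0'|sed -n 2,4p
```

```text
tcp_pos: [0.6167, 0.3224, 0.276]
orientation: [-3.127, -0.305, -0.0]
wrist_force: [0.8, 0.1, 0.5]
tcp_pos: [0.6185, 0.3232, 0.276]
orientation: [3.125, 0.307, -0.008]
wrist_force: [-7.2, -2.2, 1.8]
tcp_pos: [0.6191, 0.3234, 0.2758]
orientation: [3.121, 0.309, -0.022]
wrist_force: [-22.0, -9.2, 10.1]
```

The force rises at x_d = +14.5 mm, as predicted, so the lever is at its stop. I'll back off, lift, and look at the lever and the cup.

In the tool's units: -0.05 m is -0.8, -0.04 m is -0.64, 0.095 rad is 0.0302.

```bash
python3 jog.py '-0.48,0,0,0,0,0
-0.64,0,0,0,0,0
-0.48,0,-0.64,0,0,0
-0.16,0.48,-0.8,0,0,0.0302
0,0.8,-0.48,0,0,0.0302
0,0.8,0,0,0,0
0,0,0,0,0,0' 1.0|head -3
python3 - <<'E'
from disp import *
s=snap("wrist","w6.png");o=env.observe();print(o["q"].round(2),o["tcp_pos"].round(4))
E
python3 jog.py '0,0.96,0,0,0,0
0,0,0,0,0,0'|sed -n 2p
python3 - <<'E'
from disp import *
s=snap("wrist","w7.png");t=snap("scene","scene1.png")
cv2.imwrite("pics/v67.png",np.hstack([cv2.resize(load("w6")["img"],(440,330)),cv2.resize(t["img"][200:380,230:420],(348,330))]))
E
```

```text
clock: 7.52
tcp_pos: [0.5298, 0.1689, 0.3972]
orientation: [3.139, -0.004, 0.004]
[-0.05  0.21 -0.44  1.62  0.09  1.34 -2.08] [0.5292 0.1719 0.3969]
tcp_pos: [0.5296, 0.1102, 0.3961]
```

View pics/v67.png

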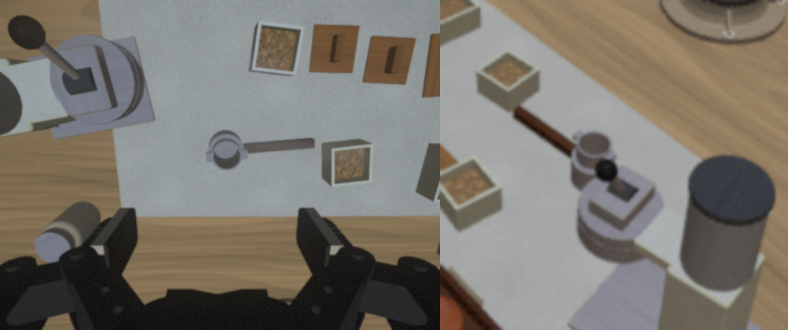

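The lever now leans to the back, with the ball at (28,32) in w6, so the tap is shut. In w6 the cup's mouth is at (225,150) and the handle runs to (313,143). Now I'll measure the cup's pose and handle height.

```bash
cat > cup.py <<'E'
from disp import *
def handle(s,z=.028,c0=(.483,.09)):
    hsv=cv2.cvtColor(s["img"],cv2.COLOR_BGR2HSV)
    m=((hsv[...,2]<125)&(hsv[...,1]>70)).astype(np.uint8);u,v=proj(s,[*c0,z])
    r=np.zeros_like(m);cv2.circle(r,(int(u),int(v)),90,1,-1);m&=r
    m=cv2.morphologyEx(m,cv2.MORPH_OPEN,np.ones((3,3),np.uint8));n,l,st,c=cv2.connectedComponentsWithStats(m)
    cand=[i for i in range(1,n) if st[i,4]>200]; i=min(cand,key=lambda i:np.hypot(*(c[i]-[u,v])))
    return cv2.minAreaRect(np.argwhere(l==i)[:,::-1].astype(np.float32)),st[i]
if __name__=="__main__":
    import sys
    O=[]
    for n in sys.argv[1:]:
        s=load(n);(c,wh,a),st=handle(s);b=cv2.boxPoints((c,wh,a));
        L=max(wh);i=np.argmax([np.linalg.norm(b[k]-b[k-1]) for k in range(4)]);d=(b[i]-b[i-1])/L
        e=[np.array(c)+d*L/2,np.array(c)-d*L/2];e=sorted(e,key=lambda p:onz(s,*p,.037)[1])
        W=[onz(s,*p,.037) for p in e];print(n,wh,"free end,cup end",W[0].round(4),W[1].round(4),"yaw",np.degrees(np.arctan2(*(W[1]-W[0])[[1,0]])).round(1))
        O.append((s,e[0],c));cc=(.483,.149)
        print("  rim",circ(s,.074,.026,cc))
    print("end",tri(*[(s,*e) for s,e,c in O]),"mid",tri(*[(s,*c) for s,e,c in O]))
E
python3 cup.py w6 w7
python3 -c "
from h import *
print(onz(load('side0'),316/1.4,369/1.4,.074))"
```

```text
[0.48128699 0.15113541 0.074     ]Traceback (most recent call last):
  File "cup.py", line 13, in <module>
    s=load(n);(c,wh,a),st=handle(s);b=cv2.boxPoints((c,wh,a));
                          ~~~~~~^^^
  File "cup.py", line 7, in handle
    cand=[i for i in range(1,n) if st[i,4]>200]; i=min(cand,key=lambda i:np.hypot(*(c[i]-[u,v])))
                                                   ~~~^^^^^^^^^^^^^^^^^^^^^^^^^^^^^^^^^^^^^^^^^^^
ValueError: min() iterable argument is empty
```

```bash
python3 - <<'E'
from h import *
s=load("w6");print(proj(s,[.483,.09,.028]));h=cv2.cvtColor(s["img"],40)
for u in range(330,400,12):
    for v in range(170,205,3):
        pass
    print(u,[tuple(int(q) for q in h[v,u]) for v in range(174,200,3)])
E
```

```text
[329.0831158  189.61065907]
330 [(97, 15, 154), (97, 15, 154), (98, 8, 124), (0, 14, 91), (10, 16, 93), (15, 27, 94), (10, 25, 91), (97, 15, 154), (94, 11, 158)]
342 [(90, 12, 155), (94, 13, 152), (0, 0, 95), (8, 22, 93), (7, 24, 96), (10, 24, 95), (10, 7, 103), (94, 13, 155), (99, 11, 156)]
354 [(96, 16, 159), (98, 14, 149), (120, 3, 85), (13, 25, 92), (13, 24, 96), (5, 17, 92), (83, 8, 136), (94, 11, 157), (90, 11, 156)]
366 [(97, 15, 156), (90, 4, 123), (20, 9, 82), (10, 17, 92), (18, 14, 92), (6, 14, 91), (97, 15, 151), (97, 15, 154), (95, 10, 153)]
378 [(97, 15, 152), (60, 5, 93), (9, 22, 83), (13, 26, 89), (0, 14, 89), (45, 5, 99), (98, 14, 151), (100, 15, 154), (94, 13, 155)]
390 [(99, 12, 150), (15, 7, 74), (7, 27, 84), (10, 27, 86), (12, 29, 89), (90, 8, 131), (94, 14, 149), (94, 12, 150), (95, 10, 151)]
```

```bash
python3 - <<'E'
t=open("cup.py").read()
t=t.replace('m=((hsv[...,2]<125)&(hsv[...,1]>70)).astype(np.uint8)','f=cv2.GaussianBlur(s["img"],(3,3),0).astype(int);m=((hsv[...,2]<118)&(f[...,2]-f[...,0]>2)).astype(np.uint8)')
open("cup.py","w").write(t)
E
python3 cup.py w6 w7 w4
```

```text
w6 (10.879388809204102, 89.26629638671875) free end,cup end [ 0.4968 -0.0104  0.037 ] [0.485  0.1174 0.037 ] yaw 95.3
  rim (np.float64(83.6032686071715), (np.float64(0.487), np.float64(0.15300000000000002)))
w7 (11.122130393981934, 88.51091766357422) free end,cup end [ 0.4953 -0.0087  0.037 ] [0.4853 0.1182 0.037 ] yaw 94.5
  rim (np.float64(71.14083772732067), (np.float64(0.487), np.float64(0.15100000000000002)))
w4 (8.802821159362793, 70.33953857421875) free end,cup end [ 0.4963 -0.0091  0.037 ] [0.485  0.1156 0.037 ] yaw 95.2
  rim (np.float64(53.74045161500558), (np.float64(0.503), np.float64(0.16900000000000004)))
end (array([ 0.49678307, -0.0084012 ,  0.03986456]), [0.001098341924015745, 0.0008936190882314598, 0.0005633630962391892]) mid (array([0.49209323, 0.05513681, 0.04319553]), [0.000398960652878282, 0.0003870418780476609, 0.0002080235318548449])
```

The handle top triangulates at about 0.040 against 0.037 in the text. The handle's yaw is 95°, and the grip point is at (0.4926, 0.0424, 0.028). I'll turn the tool and go above it.

In the tool's units: 0.03 m is 0.48, -0.185 rad is -0.0589.

```bash
python3 jog.py '0,0,0.48,0,0,-0.0589
0,0,0.48,0,0,-0.0589
0,0,0.48,0,0,-0.0589
0,0,0.48,0,0,-0.0589
0,0,0.48,0,0,-0.0589
0,0,0.48,0,0,-0.0589
0,0,0,0,0,-0.0589
0,0,0,0,0,-0.0589' 1.0|sed -n 1,3p;python3 jog.py '0,0,0,0,0,-0.0567
0,0,0,0,0,0'|sed -n 2p;python3 - <<'E'
from h import *
to([.4926,.0424,.12],1.658);print(env.observe()["q"].round(2))
E
```

```text
clock: 8.93
tcp_pos: [0.5286, 0.1165, 0.2158]
orientation: [-2.303, -2.134, -0.0]
tcp_pos: [0.5289, 0.116, 0.2163]
tcp [0.5289 0.116  0.2163] rot [-0.     -0.0016  0.0061] pre-move [-0.07   -0.043   0.0962] post-rot move [-0.0701 -0.0426  0.0963] n 2.02
[ 0.2   0.37 -0.66  1.87  0.26  0.99 -0.48]
```

In the tool's units: 0.036 m is 0.576, -0.035 m is -0.56.

```bash
python3 jog.py '-0.56,-0.344,0.48,0,0,0
-0.56,-0.344,0.48,0,0,0
0,0,0.576,0,0,0
0,0,0,0,0,0
0,0,0,0,0,0'|sed -n 2,3p;python3 - <<'E'
from h import *
to([.4926,.0424,.026],1.658);s=snap("wrist","w8.png")
E
```

```text
tcp_pos: [0.4937, 0.0417, 0.1215]
orientation: [2.116, 2.321, 0.003]
tcp [0.4937 0.0417 0.1215] rot [ 0.0016 -0.0009  0.005 ] pre-move [ 0.0007 -0.0012  0.0955] post-rot move [ 0.0008 -0.0011  0.0955] n 1.53
```

View pics/w8.png

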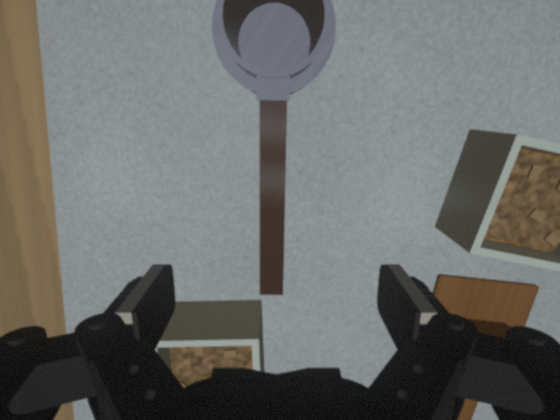

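The handle runs down col 272 from (273,98) to (271,294), centred between the fingers. The square dish's near edge (205,300) stays clear behind them. Descending.

In the tool's units: 0.048 m is 0.768, 0.0475 m is 0.76, 0.005 rad is 0.0016.

```bash
python3 - <<'E'
from h import *
s=load("w8")
for p in((273.5,100),(271.5,294)):print(onz(s,*p,.037).round(4))
E
python3 jog.py '0.0064,-0.016,0.768,0,0,0.0016
0.0064,0,0.76,0,0,0
0,0,0,0,0,0
0,0,0,0,0,0'|sed -n 2,4p
```

```text
[0.4853 0.1166 0.037 ]
[ 0.4955 -0.0106  0.037 ]
tcp_pos: [0.4932, 0.0416, 0.0267]
orientation: [2.121, 2.315, 0.003]
wrist_force: [0.4, 0.4, 0.2]
```

In the tool's units: -0.03 m is -0.48, -0.02 m is -0.32.

```bash
python3 jog.py '0,0,0,0,0,0
0,0,0,0,0,0
0,0,0,0,0,0
0,0,0,0,0,0
0,0,0,0,0,0
0,0,0,0,0,0' 0.0|tail -5;
python3 jog.py '0,0,-0.32,0,0,0
0,0,-0.48,0,0,0
0,0,0,0,0,0
0,0,0,0,0,0'; python3 - <<'E'
from h import *
c=lambda a:np.array([np.cos(a),np.sin(a)])
D=np.array([.605,.3195])
for n,phi,z in(("pre",.19+np.pi/3,.06),("gap",.19+np.pi/3,.028+.06)):
    p=D-.1105*c(phi);print(n,p);to([*p,z],phi)
s=snap("wrist","w9.png");print(env.observe()["q"].round(2))
E
```

```text
tcp_pos: [0.4919, 0.0406, 0.0249]
orientation: [2.123, 2.315, 0.0]
wrist_force: [-0.5, -2.0, 3.1]
gripper_width: 0.176
grip_force: 60.2
clock: 11.6
tcp_pos: [0.491, 0.0405, 0.0741]
orientation: [-2.122, -2.315, 0.002]
wrist_force: [0.1, -0.3, -1.2]
gripper_width: 0.179
grip_force: 59.6
pre [0.56881727 0.21509186]
tcp [0.491  0.0405 0.0741] rot [-0.0011  0.0005  0.4205] pre-move [0.1672 0.0927 0.0139] post-rot move [0.1905 0.0163 0.0141] n 3.07
gap [0.56881727 0.21509186]
tcp [0.491  0.0405 0.0741] rot [-0.0011  0.0005  0.4205] pre-move [ 0.1672  0.0926 -0.0141] post-rot move [ 0.1905  0.0163 -0.0139] n 3.07
[ 0.25  0.49 -0.56  2.09  0.42  0.67 -0.5 ]
```

View pics/w9.png

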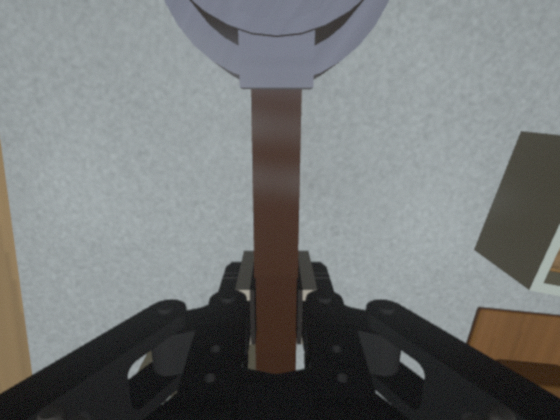

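The cup is held level, with the handle straight along col 276 and the junction at (277,87). I'll turn to the gap angle while it is still clear of the dispenser, then measure the axis offset in hand.

In the tool's units: 0.14 rad is 0.0446.

```bash
python3 jog.py '0,0,0,0,0,0.0446
0,0,0,0,0,0.0446
0,0,0,0,0,0.0446
0,0,0,0,0,0
0,0,0,0,0,0'|sed -n 2,3p; python3 - <<'E'
from h import *
s=load("w9");J=onz(s,277,87,.0741+.012);E=onz(s,276,300,.0741+.012);T=np.array([.491,.0405]);print("J",J,"junction-TCP",np.linalg.norm(J[:2]-T),"handle dir",np.degrees(np.arctan2(*(J-E)[[1,0]])))
c=lambda a:np.array([np.cos(a),np.sin(a)])
D=np.array([.605,.3195]);phi=.19+np.pi/3
to([*(D-.1105*c(phi)),.07],phi);s=snap("wrist","w10.png")
import cup
m=circ=None
E
```

```text
tcp_pos: [0.4912, 0.0408, 0.0742]
orientation: [-2.556, -1.826, 0.002]
J [0.48428738 0.11791293 0.0861    ] junction-TCP 0.07770341413648969 handle dir 94.75864930929585
tcp [0.4912 0.0408 0.0742] rot [-0.0012  0.0006  0.0036] pre-move [0.19  0.017 0.004] post-rot move [0.1901 0.0163 0.0042] n 3.05
```

In the tool's units: 0.04 m is 0.64, 0.035 m is 0.56, 0.0036 rad is 0.0011.

```bash
python3 jog.py '0.64,0.064,0,0,0,0.0011
0.64,0.064,0,0,0,0
0.64,0.064,0,0,0,0
0.56,0.064,0,0,0,0
0.4,0,0,0,0,0
0.136,0,0,0,0,0
0,0,0,0,0,0
0,0,0,0,0,0'|sed -n 2,4p; python3 - <<'E'
from h import *
c=lambda a:np.array([np.cos(a),np.sin(a)])
D=np.array([.605,.3195]);phi=.19+np.pi/3
to([*(D-.112*c(phi)),.085],phi)
a=snap("scene","s2.png");b=snap("side","t2.png");s=snap("wrist","w11.png")
cv2.imwrite("pics/m2.png",np.hstack([cv2.resize(a["img"][230:350,240:400],(400,300),interpolation=3),cv2.resize(s["img"],(400,300))]))
E
```

```text
tcp_pos: [0.5687, 0.2116, 0.0745]
orientation: [2.563, 1.816, -0.002]
wrist_force: [-0.5, -0.0, -1.6]
tcp [0.5687 0.2116 0.0745] rot [-0.0002  0.0016 -0.0042] pre-move [ 0.0018 -0.001  -0.0105] post-rot move [ 0.0018 -0.001  -0.0105] n 0.17
```

View pics/m2.png

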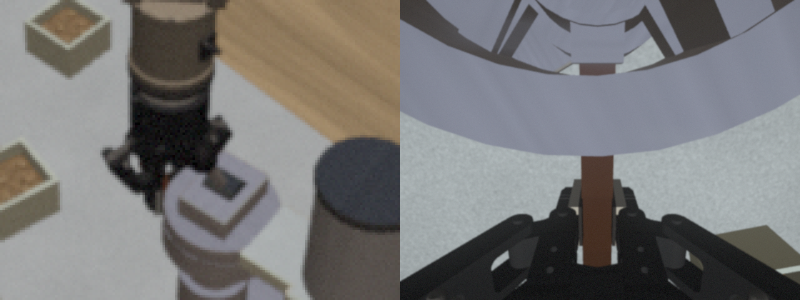

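The wrist picture sees into the head. The lug at (600,45) stands between the gap's two edges (about 505 and 680), so it is centred. I'll rise to gap_grip and then through the gap, watching the force.

Units first: shifts go in shares of 62.5 mm and turns go in shares of pi rad. So -0.0105 m is -0.168, 0.0018 m is 0.0288, -0.004 rad is -0.0013.

```bash
python3 jog.py '0.0288,-0.016,-0.168,0,0.0005,-0.0013
0,0,0,0,0,0
0,0,0,0,0,0'|sed -n 2,4p; python3 jog.py '0,0,-0.08,0,0,0
0,0,-0.08,0,0,0
0,0,0,0,0,0'|sed -n 2,4p;python3 - <<'E'
from h import *
c=lambda a:np.array([np.cos(a),np.sin(a)])
D=np.array([.605,.3195]);phi=.19+np.pi/3
to([*(D-.112*c(phi)),.114],phi);print(env.observe()["moment"])
E
```

```text
tcp_pos: [0.5687, 0.2155, 0.0856]
orientation: [-2.558, -1.823, -0.003]
wrist_force: [1.0, 0.4, -1.2]
tcp_pos: [0.569, 0.2157, 0.0959]
orientation: [-2.558, -1.823, -0.004]
wrist_force: [-0.5, 1.1, -1.6]
tcp [0.569  0.2157 0.0959] rot [ 0.0008 -0.0023  0.0009] pre-move [-0.0021  0.0001 -0.0181] post-rot move [-0.0021  0.0001 -0.0181] n 0.29
[-0.22469194  0.04277046 -0.04965289]
```

In the tool's units: -0.005 m is -0.08, -0.0015 m is -0.024.

```bash
python3 jog.py '-0.024,0,-0.064,0,0,0
0,0,-0.08,0,0,0
0,0,0,0,0,0'|sed -n 2,4p; python3 jog.py '0,0,-0.08,0,0,0
0,0,-0.064,0,0,0
0,0,0,0,0,0
0,0,0,0,0,0'|sed -n 2,4p;python3 - <<'E'
from h import *
c=lambda a:np.array([np.cos(a),np.sin(a)])
D=np.array([.605,.3195]);phi=.19+np.pi/3
to([*(D-.112*c(phi)),.114],phi);print(env.observe()["moment"]);
a=snap("side","t3.png");s=snap("wrist","w12.png")
E
```

```text
tcp_pos: [0.5685, 0.2142, 0.1049]
orientation: [-2.558, -1.822, -0.004]
wrist_force: [-0.1, -0.2, -2.3]
tcp_pos: [0.5681, 0.214, 0.1133]
orientation: [-2.558, -1.823, -0.002]
wrist_force: [-0.2, -0.3, -1.5]
tcp [0.5681 0.214  0.1133] rot [ 0.     -0.0015  0.001 ] pre-move [-0.0002  0.0004 -0.0007] post-rot move [-0.0002  0.0004 -0.0007] n 0.01
[-0.14348762  0.04045924  0.01194874]
```

View pics/w12.png

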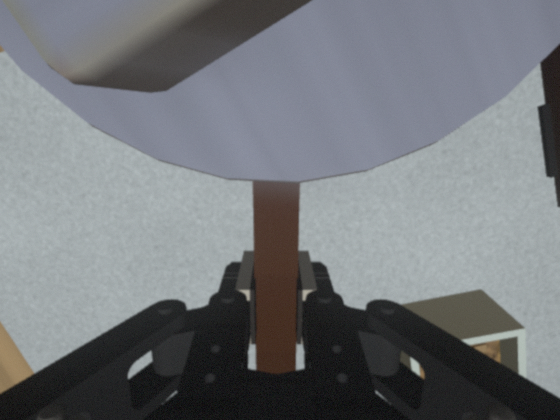

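The lift met no force. Now I'll turn clockwise about the outlet's axis (0.112 ahead along tool x), checking halfway.

In the tool's units: -0.0117 m is -0.1872, -0.0005 m is -0.008, 0.105 rad is 0.0334.

```bash
python3 jog.py '0.0096,-0.1872,-0.008,0,0,0.0334
0.0096,-0.1872,0,0,0,0.0334
0.0096,-0.1872,0,0,0,0.0334
0,0,0,0,0,0
0,0,0,0,0,0'|sed -n 2,4p;python3 - <<'E'
from h import *
c=lambda a:np.array([np.cos(a),np.sin(a)])
D=np.array([.605,.3195]);phi=.19+np.pi/3-.315
to([*(D-.112*c(phi)),.114],phi);print(env.observe()["moment"])
E
```

```text
tcp_pos: [0.5376, 0.2302, 0.1138]
orientation: [-2.811, -1.401, -0.002]
wrist_force: [1.4, 0.1, -1.0]
tcp [0.5376 0.2302 0.1138] rot [-0.0001 -0.0015  0.0027] pre-move [-0.0001 -0.0003 -0.0002] post-rot move [-0.0001 -0.0003 -0.0002] n 0.01
[-0.16235597  0.07073124 -0.03167965]
```

In the tool's units: -0.0117 m is -0.1872, 0.0006 m is 0.0096, 0.105 rad is 0.0334.

```bash
python3 jog.py '0.0096,-0.1872,0,0,0,0.0334
0.0096,-0.1872,0,0,0,0.0334
0.0096,-0.1872,0,0,0,0.0334
0.0096,-0.1872,0,0,0,0.0334
0,0,0,0,0,0
0,0,0,0,0,0'|sed -n 2,4p;python3 - <<'E'
from h import *
c=lambda a:np.array([np.cos(a),np.sin(a)])
D=np.array([.605,.3195]);phi=.19
to([*(D-.112*c(phi)),.114],phi);print(env.observe()["moment"])
E
```

```text
tcp_pos: [0.5073, 0.2649, 0.1138]
orientation: [-3.041, -0.785, -0.001]
wrist_force: [1.2, -0.5, -1.9]
tcp [0.5073 0.2649 0.1138] rot [-0.0008 -0.001   0.3149] pre-move [ 0.0054 -0.0352 -0.0002] post-rot move [-0.0057 -0.0352 -0.0002] n 0.57
[-0.09985313  0.105528   -0.04399359]
```

In the tool's units: -0.0117 m is -0.1872, 0.0006 m is 0.0096, 0.105 rad is 0.0334.

```bash
python3 jog.py '0.0096,-0.1872,0,0,0,0.0334
0.0096,-0.1872,0,0,0,0.0334
0,0,0,0,0,0'|sed -n 2,4p;python3 jog.py '0.008,-0.168,0,0,0,0.0302
0,0,0,0,0,0
0,0,0,0,0,0'|sed -n 2,4p;python3 - <<'E'
from h import *
c=lambda a:np.array([np.cos(a),np.sin(a)])
D=np.array([.605,.3195]);phi=.19
to([*(D-.112*c(phi)),.108],phi);print(env.observe()["moment"])
E
```

```text
tcp_pos: [0.4977, 0.2875, 0.1139]
orientation: [-3.106, -0.463, -0.001]
wrist_force: [0.0, -0.3, -1.6]
tcp_pos: [0.4954, 0.2964, 0.1138]
orientation: [-3.125, -0.314, -0.001]
wrist_force: [1.0, 0.3, -0.9]
tcp [0.4954 0.2964 0.1138] rot [-0.0008 -0.0007  0.0103] pre-move [-0.     -0.002   0.0058] post-rot move [-0.     -0.002   0.0058] n 0.1
[-0.02210371  0.18806098  0.00214155]
```

No contact on the way round, and it is within 0.6° of the locked angle. I'll lower it onto the seats.

In the tool's units: 0.002 m is 0.032, -0.0015 m is -0.024, 0.01 rad is 0.0032.

```bash
python3 jog.py '0,-0.024,0.032,0,0,0.0032
0,0,0.032,0,0,0
0,0,0,0,0,0'|sed -n 2,4p;python3 jog.py '0,0,0.032,0,0,0
0,0,0,0,0,0'|sed -n 2,4p;python3 jog.py '0,0,0.024,0,0,0
0,0,0,0,0,0'|sed -n 2,4p
```

```text
tcp_pos: [0.4946, 0.2986, 0.1096]
orientation: [-3.127, -0.296, -0.0]
wrist_force: [-0.5, 0.1, -0.9]
tcp_pos: [0.495, 0.299, 0.1081]
orientation: [-3.126, -0.295, -0.002]
wrist_force: [-1.5, -0.1, 1.6]
tcp_pos: [0.4954, 0.2992, 0.1072]
orientation: [-3.126, -0.295, -0.004]
wrist_force: [-0.8, -1.7, 6.7]
```

Contact comes at z ≈ 0.108, which is the seat height. Releasing, then a look.

In the tool's units: -0.001 m is -0.016.

```bash
python3 jog.py '0,0,-0.016,0,0,0
0,0,0,0,0,0
0,0,0,0,0,0
0,0,0,0,0,0
0,0,0,0,0,0' 1.0|tail -4;python3 jog.py '-0.16,0,-0.32,0,0,0
-0.32,0,-0.64,0,0,0
-0.48,0,-0.8,0,0,0
-0.48,0,-0.8,0,0,0
0,0.8,-0.48,0,0,0.0318
0,0.8,0,0,0,0.0286
0,0,0,0,0,0'|sed -n 2,4p
python3 - <<'E'
from h import *
a=snap("scene","s4.png");b=snap("side","t4.png");s=snap("wrist","w13.png")
cv2.imwrite("pics/m4.png",np.hstack([cv2.resize(b["img"][170:350,70:290],(380,310),interpolation=3),cv2.resize(s["img"],(413,310))]));print(env.observe()["q"].round(2))
E
```

```text
orientation: [-3.126, -0.295, -0.001]
wrist_force: [-0.2, -0.5, 0.2]
gripper_width: 0.998
grip_force: 0.0
tcp_pos: [0.4205, 0.1789, 0.2976]
orientation: [-3.141, 0.014, -0.003]
wrist_force: [-1.0, 0.9, -0.6]
[-0.35  0.08 -0.21  1.98  0.02  1.09 -2.14]
```

View pics/m4.png

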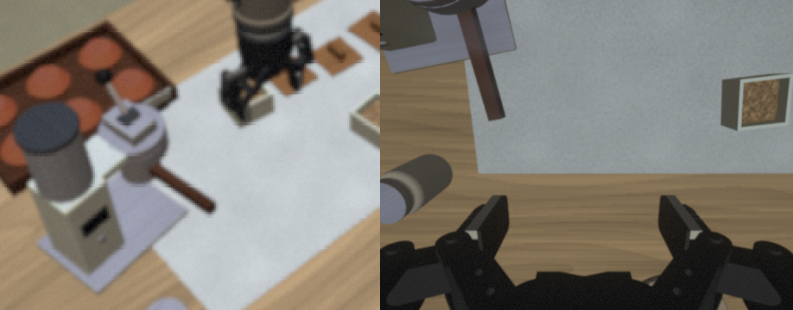

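The cup hangs by itself with its handle to the front and the lever still leans back. Now the lids: I'll take fresh wrist views from two places, segment them, and check the handle's free end by triangulation.

In the tool's units: 0.05 m is 0.8, -0.03 m is -0.48, 0.02 rad is 0.0064.

```bash
python3 jog.py '0.16,0.8,-0.32,0,0,0.0064
0.16,0.8,-0.48,0,0,0
0.24,0.8,-0.48,0,0,0
0.24,0.8,-0.48,0,0,0
0.24,0.8,-0.32,0,0,0
0.24,0.48,0,0,0,0
0,0,0,0,0,0
0,0,0,0,0,0'|sed -n 2,3p
cat > seg.py <<'E'
from h import *
def comps(s,zl=.014,amin=500):
    f=cv2.GaussianBlur(s["img"],(3,3),0).astype(int);hsv=cv2.cvtColor(s["img"],40)
    m=((f[...,2]-f[...,0]>22)).astype(np.uint8);m[300:]=0
    m=cv2.morphologyEx(m,cv2.MORPH_OPEN,np.ones((3,3),np.uint8));m=cv2.morphologyEx(m,cv2.MORPH_CLOSE,np.ones((7,7),np.uint8))
    n,l,st,c=cv2.connectedComponentsWithStats(m);out=[]
    for i in range(1,n):
        if not amin<st[i,4]<9000: continue
        p=np.argwhere(l==i)[:,::-1];d=f[l==i].mean(0)
        W=np.array([onz(s,*q,zl)[:2] for q in p],np.float32);(cx,cy),wh,a=cv2.minAreaRect(W*1000)
        out.append((c[i].round(0),d.round(0),(round(cx),round(cy)),np.round(wh),round(a),round(st[i,4]/len(p),2)))
    return out
E
python3 - <<'E'
from seg import *
print(tri((load("t4"),193.3,290.2),(load("w13"),160,160)),"expect .445 .289 .11")
s=snap("wrist","w14.png")
for c in comps(s):print(*c)
E
```

```text
tcp_pos: [0.495, -0.0968, 0.4262]
orientation: [-3.139, 0.03, 0.001]
(array([0.44406468, 0.28849228, 0.11187104]), [0.0002908980118908653, 0.0002908980118909692]) expect .445 .289 .11
[233.  38.] [ 66.  86. 109.] (659, -37) [77. 75.] 89 1.0
[378.  54.] [ 53.  78. 104.] (632, -245) [107.  77.] 4 1.0
[152.  38.] [ 85. 100. 112.] (661, 78) [57. 63.] 84 1.0
[452.  59.] [ 51.  75. 101.] (625, -352) [ 77. 107.] 87 1.0
[303.  51.] [ 60.  83. 108.] (640, -137) [77. 76.] 87 1.0
[265. 181.] [ 85. 102. 115.] (451, -77) [62. 63.] 6 1.0
[399. 192.] [ 77.  96. 111.] (428, -293) [59. 94.] 87 1.0
```

The handle's free end is within 2 mm of the locked place, so the cup is locked and level. The segmentation finds three dishes and the lids at their true sizes. I'll write a refined measuring helper and go closer to the first pair, lid (0.659,-0.037) and dish (0.66,0.07).

In the tool's units: 0.05 m is 0.8, -0.04 m is -0.64.

```bash
python3 jog.py '0.32,-0.64,0.8,0,0,0
0.24,-0.64,0.8,0,0,0
0,-0.64,0.8,0,0,0
0,0,0,0,0,0
0,0,0,0,0,0'|sed -n 2,3p
cat >> seg.py <<'E'
def meas(s,show=True):
    """lids at flange top z .014, dishes from the cake at z .035 with the hidden strip behind the near wall corrected"""
    f=cv2.GaussianBlur(s["img"],(3,3),0).astype(int);cam=s["c2w"][:3,3];out=[]
    m=(f[...,2]-f[...,0]>22).astype(np.uint8)
    m=cv2.morphologyEx(m,cv2.MORPH_OPEN,np.ones((3,3),np.uint8));m=cv2.morphologyEx(m,cv2.MORPH_CLOSE,np.ones((7,7),np.uint8))
    n,l,st,c=cv2.connectedComponentsWithStats(m)
    for i in range(1,n):
        if not 500<st[i,4]<40000: continue
        d=f[l==i].mean(0);k="lid" if d[2]-d[0]>36 else "dish";z=.014 if k=="lid" else .035
        W=np.array([onz(s,*q,z)[:2] for q in np.argwhere(l==i)[:,::-1]],np.float32)
        (x,y),(w,h),a=cv2.minAreaRect(W*1000);x/=1000;y/=1000
        if w<h: w,h,a=h,w,a+90
        a=(a+90)%180-90
        if k=="dish": x,y=np.array([x,y])-.0075*(np.array([x,y])-cam[:2])/(cam[2]-.05)
        if w/h<1.2: a=(a+45)%90-45
        cut=st[i,0]<2 or st[i,1]<2 or st[i,0]+st[i,2]>558 or st[i,1]+st[i,3]>418
        out.append((k,x,y,w,h,a,c[i]))
        if show and 50<w<120 and 50<h<90: print(k,"xy %.4f %.4f size %.0f %.0f yaw %.1f deg %.3f rad"%(x,y,w,h,a,np.radians(a)),"CUT" if cut else "",c[i].round())
    return out
E
python3 - <<'E'
from seg import *
print("w14");A=meas(load("w14"));s=snap("wrist","w15.png");print("w15");B=meas(s);print(env.observe()["q"].round(2))
for p in A:
    for q in B:
        if p[0]==q[0] and np.hypot(p[1]-q[1],p[2]-q[2])<.02: print(p[0],"tri",tri((load("w14"),*p[6]),(s,*q[6])))
E
```

```text
tcp_pos: [0.5303, 0.0155, 0.2846]
orientation: [-3.14, 0.032, -0.002]
w14
lid xy 0.6590 -0.0368 size 77 75 yaw -1.1 deg -0.019 rad  [233.  38.]
lid xy 0.6323 -0.2450 size 107 77 yaw 3.6 deg 0.063 rad  [378.  54.]
dish xy 0.6555 0.0689 size 60 55 yaw -5.9 deg -0.103 rad  [152.  38.]
lid xy 0.6246 -0.3521 size 107 77 yaw -3.4 deg -0.060 rad  [452.  59.]
lid xy 0.6400 -0.1366 size 77 76 yaw -2.8 deg -0.049 rad  [303.  51.]
dish xy 0.4571 -0.0779 size 61 60 yaw 6.3 deg 0.110 rad  [265. 181.]
dish xy 0.4354 -0.2822 size 90 56 yaw -3.0 deg -0.052 rad  [399. 192.]
w15
lid xy 0.6589 -0.0366 size 77 77 yaw -1.5 deg -0.027 rad  [324.  47.]
dish xy 0.6550 0.0688 size 61 60 yaw -6.7 deg -0.117 rad  [220.  49.]
lid xy 0.6322 -0.2461 size 107 81 yaw 3.5 deg 0.061 rad CUT [517.  68.]
lid xy 0.6397 -0.1362 size 77 77 yaw -2.8 deg -0.049 rad  [416.  64.]
lid xy 0.4464 -0.0840 size 64 60 yaw 6.4 deg 0.112 rad  [359. 235.]
lid xy 0.4229 -0.3064 size 92 55 yaw -3.5 deg -0.061 rad CUT [535. 249.]
[-0.15  0.2   0.01  1.86 -0.    1.08 -1.74]
lid tri (array([ 0.66039213, -0.0369191 ,  0.0133555 ]), [6.156840799091052e-05, 6.15684079907859e-05])
lid tri (array([ 0.63490273, -0.24531149,  0.01305856]), [0.0003187627592998904, 0.0003187627592996905])
dish tri (array([0.65715786, 0.06922152, 0.03938298]), [0.0005638621818634176, 0.0005638621818634147])
lid tri (array([ 0.64143397, -0.13680858,  0.012294  ]), [1.2573401242691228e-05, 1.2573401242663056e-05])
```

Both views agree and the heights triangulate correctly. First lid: going above it.

```bash
python3 - <<'E'
from h import *
to([.659,-.0367,.10],-.023)
E
```

```text
tcp [0.5308 0.0147 0.2853] rot [-0.0015 -0.0025  0.0012] pre-move [0.1288 0.0489 0.1856] post-rot move [0.1294 0.0485 0.1853] n 3.7
```

In the tool's units: 0.045 m is 0.72, 0.04 m is 0.64.

```bash
python3 jog.py '0.48,0.192,0.32,0,0,0
0.48,0.192,0.64,0,0,0
0.48,0.192,0.72,0,0,0
0.48,0.192,0.72,0,0,0
0.144,0,0.56,0,0,0
0,0,0,0,0,0
0,0,0,0,0,0'|sed -n 2p; python3 - <<'E'
from h import *
to([.659,-.0367,.034],-.023)
E
```

```text
tcp_pos: [0.6593, -0.0361, 0.1013]
tcp [ 0.6593 -0.0361  0.1013] rot [-0.0015 -0.0034  0.0004] pre-move [-0.0005  0.0007  0.0673] post-rot move [-0.0003  0.0006  0.0673] n 1.08
```

In the tool's units: 0.035 m is 0.56, 0.032 m is 0.512.

```bash
python3 jog.py '-0.0048,0.0096,0.56,0,0,0
0,0,0.512,0,0,0
0,0,0,0,0,0
0,0,0,0,0,0'|sed -n 2,4p;python3 jog.py '0,0,0,0,0,0
0,0,0,0,0,0
0,0,0,0,0,0
0,0,0,0,0,0
0,0,0,0,0,0
0,0,0,0,0,0' 0.0|tail -5;python3 jog.py '0,0,-0.8,0,0,0
0,0,-0.8,0,0,0
0,0,0,0,0,0
0,0,0,0,0,0'|tail -5
python3 - <<'E'
from seg import *
s=snap("wrist","w16.png");meas(s);to([.655,.0688,.11],-.112)
E
```

```text
tcp_pos: [0.6595, -0.0361, 0.0348]
orientation: [-3.14, 0.034, -0.007]
wrist_force: [0.9, -0.3, -0.5]
tcp_pos: [0.6583, -0.0361, 0.0324]
orientation: [-3.14, 0.034, -0.002]
wrist_force: [-0.4, 0.5, 4.1]
gripper_width: 0.149
grip_force: 59.7
tcp_pos: [0.657, -0.0361, 0.131]
orientation: [-3.14, 0.034, 0.002]
wrist_force: [-0.4, 0.2, -2.1]
gripper_width: 0.147
grip_force: 58.9
lid xy 0.6316 -0.2300 size 108 50 yaw 3.9 deg 0.068 rad CUT [531. 233.]
lid xy 0.6475 0.0823 size 64 62 yaw -6.7 deg -0.116 rad  [118. 220.]
tcp [ 0.6565 -0.0361  0.1302] rot [-0.0013  0.0029  0.0903] pre-move [-0.0037 -0.1048  0.0204] post-rot move [-0.0132 -0.1041  0.0202] n 1.71
```

The lid is held. I'll carry it over the dish, with TCP target (0.6543, 0.0688) and yaw -0.112.

In the tool's units: -0.035 m is -0.56, -0.02 m is -0.32, 0.045 rad is 0.0143.

```bash
python3 jog.py '0,-0.32,0,0,0,0.0143
-0.064,-0.56,0.16,0,0,0.0143
0,-0.56,0.16,0,0,0
0,-0.24,0,0,0,0
0,0,0,0,0,0
0,0,0,0,0,0'|sed -n 2p;python3 - <<'E'
from h import *
to([.6543,.0688,.1],-.112)
E
```

```text
tcp_pos: [0.6624, 0.0662, 0.1122]
tcp [0.6624 0.0662 0.1122] rot [ 0.0001 -0.0005 -0.0021] pre-move [-0.0084 -0.0017  0.0122] post-rot move [-0.0083 -0.0017  0.0122] n 0.24
```

In the tool's units: 0.012 m is 0.192, -0.0084 m is -0.1344.

```bash
python3 jog.py '-0.1344,-0.0272,0.192,0,0,0
0,0,0,0,0,0
0,0,0,0,0,0'|sed -n 2p;python3 - <<'E'
from h import *
to([.6543,.0688,.0744],-.112)
E
```

```text
tcp_pos: [0.654, 0.0709, 0.1001]
tcp [0.654  0.0709 0.1001] rot [-0.0014 -0.0001 -0.0002] pre-move [0.0006 0.0021 0.0257] post-rot move [0.0006 0.0021 0.0257] n 0.41
```

In the tool's units: 0.008 m is 0.128, 0.0018 m is 0.0288.

```bash
python3 jog.py '0.0064,0.0288,0.128,0,0,0
0,0,0,0,0,0
0,0,0,0,0,0
0,0,0,0,0,0'|sed -n 2p;python3 - <<'E'
from h import *
to([.6543,.0688,.0744],-.112)
E
```

```text
tcp_pos: [0.6545, 0.0696, 0.0924]
tcp [0.6545 0.0696 0.0924] rot [-0.0017 -0.0007  0.0003] pre-move [-0.0001  0.0008  0.018 ] post-rot move [-0.0001  0.0008  0.018 ] n 0.29
```

In the tool's units: 0.006 m is 0.096, 0.005 m is 0.08.

```bash
python3 jog.py '0,0.0128,0.096,0,0,0
0,0,0.08,0,0,0
0,0,0,0,0,0'|sed -n 2,4p;python3 jog.py '0,0,0.064,0,0,0
0,0,0.048,0,0,0
0,0,0,0,0,0'|sed -n 2,4p
```

```text
tcp_pos: [0.6537, 0.0687, 0.0804]
orientation: [-3.135, 0.175, 0.001]
wrist_force: [-0.3, 0.3, -1.0]
tcp_pos: [0.6544, 0.0688, 0.0744]
orientation: [-3.135, 0.175, -0.001]
wrist_force: [-0.2, -0.3, 1.5]
```

It dropped to the seat height with only light force. I'll release, rise, and verify while going to the second lid.

In the tool's units: 0.0005 m is 0.008.

```bash
python3 jog.py '0,0,0.008,0,0,0
0,0,0,0,0,0
0,0,0,0,0,0
0,0,0,0,0,0
0,0,0,0,0,0' 1.0|tail -3;python3 jog.py '0,0,-0.48,0,0,0
0,0,-0.8,0,0,0
-0.48,0.48,-0.8,0,0,-0.0191
-0.64,0.48,-0.64,0,0,0
-0.64,0.64,0,0,0,0
0,0.64,0,0,0,0
0,0,0,0,0,0
0,0,0,0,0,0'|sed -n 2,3p
python3 - <<'E'
from seg import *
s=snap("wrist","w17.png");B=meas(s);to([.6398,-.1364,.1],-.049)
# seated lid: same blob at flange-top z .056
for p in B:
    q=onz(s,*p[6],.056);print(p[0],p[6].round(),q.round(4)) if abs(q[1]-.07)<.03 else 0
E
```

```text
wrist_force: [-0.4, -0.0, -0.0]
gripper_width: 1.001
grip_force: 0.0
tcp_pos: [0.5382, -0.0611, 0.2402]
orientation: [-3.138, 0.081, -0.001]
lid xy 0.6624 0.0864 size 90 88 yaw -6.4 deg -0.112 rad CUT [114.  55.]
lid xy 0.6321 -0.2449 size 107 78 yaw 3.7 deg 0.064 rad  [464.  67.]
lid xy 0.6401 -0.1364 size 77 76 yaw -3.0 deg -0.052 rad  [350.  67.]
lid xy 0.4444 -0.0790 size 67 59 yaw 6.9 deg 0.120 rad  [297. 258.]
lid xy 0.4207 -0.3007 size 91 55 yaw -3.3 deg -0.058 rad  [495. 268.]
tcp [ 0.5383 -0.0605  0.2401] rot [-0.0022 -0.0006 -0.0013] pre-move [0.1051 0.071  0.14  ] post-rot move [0.1051 0.0709 0.1401] n 3.02
lid [114.  55.] [0.6568 0.0686 0.056 ]
```

The seated lid's apparent size (about 89 for 78) puts its flange near z 0.057, level with the expected 0.056. On to the second lid.

In the tool's units: 0.035 m is 0.56, 0.026 m is 0.416.

```bash
python3 jog.py '0.416,0.288,0.56,0,0,0
0.416,0.288,0.56,0,0,0
0.416,0.288,0.56,0,0,0
0.416,0.272,0.56,0,0,0
0,0,0,0,0,0
0,0,0,0,0,0
0,0,0,0,0,0'|sed -n 2p; python3 - <<'E'
from h import *
to([.6398,-.1364,.035],-.05)
E
```

```text
tcp_pos: [0.6387, -0.1366, 0.1015]
tcp [ 0.6387 -0.1366  0.1015] rot [-0.0021 -0.0024 -0.0003] pre-move [ 0.0009 -0.0001  0.0665] post-rot move [ 0.001  -0.0002  0.0665] n 1.06
```

In the tool's units: 0.034 m is 0.544, 0.0315 m is 0.504.

```bash
python3 jog.py '0.016,0,0.544,0,0,0
0,0,0.504,0,0,0
0,0,0,0,0,0
0,0,0,0,0,0'|sed -n 2,4p;python3 jog.py '0,0,0,0,0,0
0,0,0,0,0,0
0,0,0,0,0,0
0,0,0,0,0,0
0,0,0,0,0,0
0,0,0,0,0,0' 0.0|tail -5;python3 jog.py '0,0,-0.8,0,0,0
0,0,-0.64,0,0,0
0,0,0,0,0,0
0,0,0,0,0,0'|tail -5
python3 - <<'E'
from seg import *
to([.4571,-.0778,.12],.11);to([.4571,-.0778,.12],.11)
E
```

```text
tcp_pos: [0.6403, -0.1377, 0.0365]
orientation: [-3.139, 0.081, -0.005]
wrist_force: [-0.1, -0.5, 0.1]
tcp_pos: [0.6396, -0.1379, 0.035]
orientation: [-3.139, 0.081, -0.002]
wrist_force: [-0.3, 0.2, 4.1]
gripper_width: 0.148
grip_force: 60.3
tcp_pos: [0.6383, -0.1377, 0.1235]
orientation: [-3.139, 0.081, 0.002]
wrist_force: [0.4, 0.2, -2.4]
gripper_width: 0.146
grip_force: 59.5
tcp [ 0.6383 -0.1377  0.1235] rot [-0.0019  0.0012 -0.1618] pre-move [-0.1841 -0.0504  0.0038] post-rot move [-0.1735 -0.0794  0.0035] n 3.05
tcp [ 0.6383 -0.1377  0.1235] rot [-0.0019  0.0012 -0.1618] pre-move [-0.1841 -0.0504  0.0038] post-rot move [-0.1735 -0.0794  0.0035] n 3.05
```

In the tool's units: -0.045 m is -0.72, -0.04 m is -0.64, -0.08 rad is -0.0255.

```bash
python3 jog.py '-0.64,-0.208,0,0,0,-0.0255
-0.72,-0.208,0,0,0,-0.0255
-0.72,-0.208,0,0,0,0
-0.72,-0.208,0,0,0,0
0,-0.16,0,0,0,0
0,0,0,0,0,0
0,0,0,0,0,0
0,0,0,0,0,0'|sed -n 2p;python3 - <<'E'
from seg import *
s=load("w17");cam=s["c2w"][:3,3]
for u,v in((297,258),(495,268)):
    p=onz(s,u,v,.035)[:2];print("recheck",p-.0075*(p-cam[:2])/(cam[2]-.05))
to([.4571,-.0778,.1],.11)
E
```

```text
tcp_pos: [0.462, -0.0854, 0.1244]
recheck [ 0.45912393 -0.07786123]
recheck [ 0.4376025  -0.28127094]
tcp [ 0.462  -0.0854  0.1244] rot [-0.0012 -0.0008 -0.0021] pre-move [-0.0041 -0.0081  0.0244] post-rot move [-0.0041 -0.0081  0.0244] n 0.42
```

In the tool's units: 0.024 m is 0.384, -0.0081 m is -0.1296, -0.002 rad is -0.0006.

```bash
python3 jog.py '-0.0656,-0.1296,0.384,0,0,-0.0006
0,0,0,0,0,0
0,0,0,0,0,0
0,0,0,0,0,0'|sed -n 2p;python3 - <<'E'
from h import *
to([.4573,-.0778,.077],.11)
E
```

```text
tcp_pos: [0.4571, -0.0778, 0.1013]
tcp [ 0.4571 -0.0778  0.1013] rot [-0.0011 -0.0022 -0.0003] pre-move [0.0001 0.     0.0243] post-rot move [ 0.0002 -0.      0.0243] n 0.39
```

In the tool's units: 0.008 m is 0.128.

```bash
python3 jog.py '0,0,0.128,0,0,0
0,0,0.128,0,0,0
0,0,0,0,0,0'|sed -n 2,4p;python3 jog.py '0,0,0.064,0,0,0
0,0,0.064,0,0,0
0,0,0,0,0,0
0,0,0,0,0,0'|sed -n 2,4p
```

```text
tcp_pos: [0.4556, -0.0774, 0.0838]
orientation: [-3.135, -0.173, 0.002]
wrist_force: [-0.3, -0.2, -2.1]
tcp_pos: [0.4565, -0.0774, 0.0769]
orientation: [-3.135, -0.173, -0.001]
wrist_force: [-1.3, 0.2, 6.0]
```

Seated at the expected height. Releasing and moving to view the long dish and the long lid.

In the tool's units: -0.05 m is -0.8, 0.04 m is 0.64, 0.06 rad is 0.0191.

```bash
python3 jog.py '0,0,0,0,0,0
0,0,0,0,0,0
0,0,0,0,0,0
0,0,0,0,0,0
0,0,0,0,0,0' 1.0|tail -3;python3 jog.py '0,0,-0.48,0,0,0
0,0,-0.8,0,0,0
0,0.64,-0.8,0,0,0.0159
0,0.8,-0.8,0,0,0.0191
0,0.8,-0.48,0,0,0
0,0.48,0,0,0,0
0,0,0,0,0,0
0,0,0,0,0,0'|sed -n 2,3p
python3 - <<'E'
from seg import *
s=snap("wrist","w18.png");B=meas(s)
cam=s["c2w"][:3,3];print("cam",cam.round(3))
for p in B:
    q=onz(s,*p[6],.035)[:2];print(p[0],p[6].round(),"as cake",(q-.0075*(q-cam[:2])/(cam[2]-.05)).round(4),"as seated",onz(s,*p[6],.056)[:2].round(4),"x%.3f"%((cam[2]-.035)/(cam[2]-.014)*p[3]),"%.1f"%((cam[2]-.056)/(cam[2]-.014)*p[3]))
to([.6322,-.245,.1],.063)
E
```

```text
wrist_force: [0.1, -0.4, 0.4]
gripper_width: 1.004
grip_force: 0.0
tcp_pos: [0.463, -0.2396, 0.2788]
orientation: [-3.139, -0.001, 0.001]
lid xy 0.6086 -0.2469 size 77 60 yaw -86.6 deg -1.512 rad CUT [284.  30.]
lid xy 0.6046 -0.3512 size 78 68 yaw -3.1 deg -0.054 rad CUT [386.  34.]
lid xy 0.4482 -0.0583 size 88 87 yaw 6.4 deg 0.112 rad  [120. 181.]
lid xy 0.4279 -0.2853 size 95 66 yaw -2.9 deg -0.051 rad  [316. 198.]
cam [ 0.534 -0.239  0.405]
lid [284.  30.] as cake [ 0.6032 -0.2461] as seated [ 0.6007 -0.2458] x73.180 69.0
lid [386.  34.] as cake [ 0.5997 -0.3433] as seated [ 0.5973 -0.3395] x73.478 69.3
lid [120. 181.] as cake [ 0.4561 -0.0716] as seated [ 0.4589 -0.0777] x83.290 78.6
lid [316. 198.] as cake [ 0.4375 -0.2821] as seated [ 0.441  -0.2805] x89.903 84.8
lid [ 57. 298.] as cake [0.3148 0.0214] as seated [0.3228 0.0119] x191.510 180.6
lid [271. 326.] as cake [ 0.277  -0.2327] as seated [ 0.2863 -0.2329] x307.263 289.8
dish [ 74. 411.] as cake [0.1452 0.0293] as seated [0.1594 0.0195] x50.042 47.2
lid [477. 411.] as cake [ 0.1471 -0.5048] as seated [ 0.1612 -0.4952] x54.917 51.8
tcp [ 0.4631 -0.2392  0.2789] rot [-0.0024  0.0003 -0.0611] pre-move [0.1691 0.0065 0.1788] post-rot move [0.1684 0.0164 0.1789] n 3.94
```

Lid 2 is seated: its size is 78.6 at z 0.056, centred on the dish. The long dish is at (0.436,-0.282) with yaw -0.052. Now for the long lid at (0.632,-0.245).

In the tool's units: 0.04 m is 0.64, 0.038 m is 0.608, -0.061 rad is -0.0194.

```bash
python3 jog.py '0.544,0.016,0.32,0,0,-0.0194
0.544,0.064,0.64,0,0,0
0.544,0.064,0.64,0,0,0
0.544,0.064,0.64,0,0,0
0.528,0.048,0.608,0,0,0
0,0,0,0,0,0
0,0,0,0,0,0
0,0,0,0,0,0'|sed -n 2p; python3 - <<'E'
from h import *
to([.6322,-.245,.035],.063)
E
```

```text
tcp_pos: [0.6329, -0.2484, 0.1033]
tcp [ 0.6329 -0.2484  0.1033] rot [-0.0006 -0.0026 -0.0022] pre-move [-0.0007 -0.0034  0.0683] post-rot move [-0.0005 -0.0034  0.0683] n 1.09
```

In the tool's units: 0.034 m is 0.544, 0.033 m is 0.528.

```bash
python3 jog.py '-0.0112,-0.0544,0.544,0,0,0
0,0,0.528,0,0,0
0,0,0,0,0,0
0,0,0,0,0,0'|sed -n 2,4p;python3 jog.py '0,0,0,0,0,0
0,0,0,0,0,0
0,0,0,0,0,0
0,0,0,0,0,0
0,0,0,0,0,0
0,0,0,0,0,0' 0.0|tail -5;python3 jog.py '0,0,-0.8,0,0,0
0,0,-0.64,0,0,0
0,0,0,0,0,0
0,0,0,0,0,0'|tail -5
python3 - <<'E'
from seg import *
to([.4358,-.282,.12],-.052)
E
```

```text
tcp_pos: [0.6329, -0.2453, 0.0366]
orientation: [-3.14, -0.095, -0.005]
wrist_force: [0.8, -1.0, 0.4]
tcp_pos: [0.6323, -0.2448, 0.0348]
orientation: [-3.139, -0.096, -0.002]
wrist_force: [-1.2, -0.5, 3.9]
gripper_width: 0.148
grip_force: 60.8
tcp_pos: [0.6311, -0.2443, 0.1232]
orientation: [-3.138, -0.096, 0.002]
wrist_force: [-0.7, 0.5, -2.0]
gripper_width: 0.148
grip_force: 60.0
tcp [ 0.6311 -0.2443  0.1232] rot [-0.0023  0.0013  0.1133] pre-move [-0.1973  0.0257  0.0034] post-rot move [-0.1931  0.0478  0.0032] n 3.18
```

In the tool's units: -0.04 m is -0.64, -0.03 m is -0.48, 0.057 rad is 0.0181.

```bash
python3 jog.py '-0.64,0.08,0,0,0,0.0178
-0.64,0.112,0,0,0,0.0181
-0.64,0.16,0,0,0,0
-0.64,0.16,0,0,0,0
-0.48,0.128,0,0,0,0
0,0,0,0,0,0
0,0,0,0,0,0
0,0,0,0,0,0'|sed -n 2p;python3 - <<'E'
from seg import *
to([.4358,-.282,.1],-.052)
E
```

```text
tcp_pos: [0.4421, -0.2811, 0.1238]
tcp [ 0.4421 -0.2811  0.1238] rot [-0.0018 -0.0003  0.0018] pre-move [-0.0062  0.0013  0.0238] post-rot move [-0.0062  0.0012  0.0238] n 0.39
```

In the tool's units: 0.022 m is 0.352, -0.006 m is -0.096, 0.002 rad is 0.0006.

```bash
python3 jog.py '-0.096,0.0208,0.352,0,0,0.0006
0,0,0,0,0,0
0,0,0,0,0,0
0,0,0,0,0,0'|sed -n 2p;python3 - <<'E'
from seg import *
to([.4359,-.282,.077],-.052)
E
```

```text
tcp_pos: [0.4359, -0.2828, 0.1029]
tcp [ 0.4359 -0.2828  0.1029] rot [-0.0011 -0.0017 -0.0014] pre-move [-0.0001 -0.0007  0.0259] post-rot move [-0.0001 -0.0008  0.0259] n 0.42
```

In the tool's units: 0.009 m is 0.144, 0.008 m is 0.128.

```bash
python3 jog.py '0,-0.0112,0.144,0,0,0
0,0,0.128,0,0,0
0,0,0,0,0,0'|sed -n 2,4p;python3 jog.py '0,0,0.064,0,0,0
0,0,0.064,0,0,0
0,0,0,0,0,0
0,0,0,0,0,0'|sed -n 2,4p
```

```text
tcp_pos: [0.4345, -0.2815, 0.0844]
orientation: [-3.138, 0.084, 0.002]
wrist_force: [-0.1, -0.3, -1.6]
tcp_pos: [0.4351, -0.2819, 0.0773]
orientation: [-3.139, 0.085, -0.001]
wrist_force: [-0.0, 0.1, -1.8]
```

In the tool's units: 0.0012 m is 0.0192.

```bash
python3 jog.py '0,0,0.0192,0,0,0
0,0,0,0,0,0
0,0,0,0,0,0'|sed -n 2,4p;python3 jog.py '0,0,0,0,0,0
0,0,0,0,0,0
0,0,0,0,0,0
0,0,0,0,0,0
0,0,0,0,0,0' 1.0|tail -3;python3 jog.py '0,0,-0.48,0,0,0
0,0,-0.8,0,0,0
0,-0.64,-0.8,0,0,-0.0159
0,-0.8,-0.8,0,0,0
0,-0.8,-0.8,0,0,0
0,-0.48,-0.8,0,0,0
0,0,0,0,0,0
0,0,0,0,0,0'|sed -n 2,3p
python3 - <<'E'
from seg import *
s=snap("wrist","w19.png");B=meas(s,0);cam=s["c2w"][:3,3]
for p in B:
    if 60<p[3]<130: k=(cam[2]-.056)/(cam[2]-.014); print(p[0],p[6].round(),"flat",np.round(p[1:6],3),"as seated",onz(s,*p[6],.056)[:2].round(4),"size %.1f %.1f"%(k*p[3],k*p[4]))
t=snap("scene","s19.png");b=snap("side","t19.png")
cv2.imwrite("pics/fin.png",np.hstack([cv2.resize(s["img"],(400,300)),cv2.resize(t["img"][150:390,160:480],(400,300),interpolation=3)]))
E
```

```text
tcp_pos: [0.4352, -0.282, 0.0768]
orientation: [-3.139, 0.085, -0.001]
wrist_force: [-2.4, 0.6, 5.7]
wrist_force: [-0.6, -0.5, -1.3]
gripper_width: 1.001
grip_force: 0.0
tcp_pos: [0.4371, -0.1253, 0.343]
orientation: [-3.14, 0.006, -0.0]
lid [465.  25.] flat [ 0.599 -0.351 77.94  57.586 87.142] as seated [ 0.5911 -0.3302] size 70.8 52.3
lid [236. 150.] flat [ 4.5200e-01 -7.2000e-02  8.5020e+01  8.4184e+01  6.4820e+00] as seated [ 0.4584 -0.0768] size 77.2 76.4
lid [ 75. 411.] flat [2.6000e-02 2.1700e-01 6.6897e+01 4.1828e+01 8.9866e+01] as seated [0.0668 0.1813] size 60.7 38.0
lid [477. 411.] flat [ 2.4000e-02 -4.6100e-01  6.7631e+01  4.1744e+01  8.9866e+01] as seated [ 0.0653 -0.4263] size 61.4 37.9
```

View pics/fin.png

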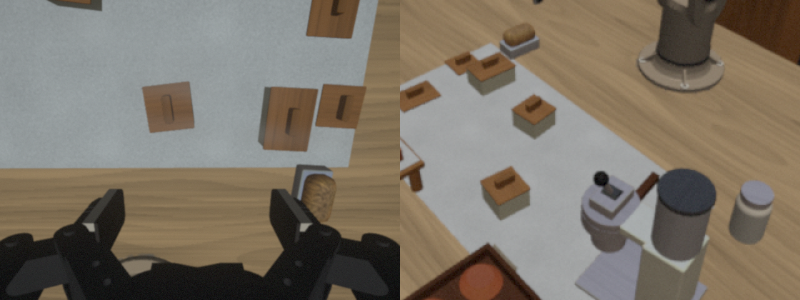

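All three dishes are covered: (505,190), (535,112) and (492,70) in the scene crop. The long lid is flush at (289,119), and the cup hangs with its handle to the front. I'll check the tap ball's place and hand in.

```bash
python3 - <<'E'
from h import *
s=load("s19");e=proj(s,[.605+.0387*.982,.3195+.0387*.189,.277]);print("ball expected",e,"seen (320,292)",env.observe()["clock"])
if np.linalg.norm(e-[320,292])<6: print(env.hand_in())
E
```

```text
ball expected [320.97345324 292.85556983] seen (320,292) 42.25
the job is handed in; nothing more can be done
None
```

The tap is shut, the drip cup hangs locked with its handle to the front, and all three dishes found have lids of their own shape seated on the rim; I handed it in at about 42 s, but no verdict was returned.

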